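# Seat the cover on a control unit and snap its lid shut

## Robot

A 6-joint arm with a two-finger parallel gripper is mounted at the origin on the work surface. World frame = base frame: x ahead of the robot, y to its left, z up, the work surface at z = 0. Lengths are in m, angles in rad, forces in N, time in s.
With the tool pointing down it reaches from about 0.25 to 0.775 m from the base axis. Payload 4 kg.
Tool frame: the origin (TCP) lies at the very end of the fingers, on their centre line; the grasp point (between the pads) lies 19 mm behind it; z points along the fingers, y is the line along which they close (so a half turn about z gives the same grasp; the last joint's range is limited). The gripper opens to 94 mm and grips with 3 to 60 N. Pads are 16 mm wide; open, the fingers measure 119 mm over their backs; the gripper's body (75 mm by 177 mm) begins 78 mm behind the grasp point.
Start: joints at [1.184, 0.087, 1.371, -0, 1.684, -0.103], TCP at [0.154, 0.528, 0.206] pointing down, gripper open.
Joint ranges: [-3.1, 3.1], [-0.76, 2.03], [0.27, 2.55], [-1.08, 4.22], [0.17, 2.65], [-2.57, 2.57]. Speed limits (rad/s): [2.79, 2.79, 3.14, 3.14, 3.14, 3.14].

## Interface

Orientations are given as [roll, pitch, yaw] about the fixed x, y, z axes, in that order (R = Rz(yaw) Ry(pitch) Rx(roll)).
In Python, from bench import robot gives the robot as it stands. The module is installed in compiled form; this text tells all that it offers.
- The arm moves only by the tool move_arm, never from a script. Its argument "deltas" is one flat list of numbers, 7 for each row, row after row: the turn, a rotation vector about the tool's x, y, z in rad, then the shift along the tool's x, y, z in cm, then the closure, from -1 (fully open) to 1 (shut). A call has 1 to 8 rows; each row is the pose to reach, as a shift and turn from the pose commanded when the call began, along the tool's axes at that moment; what a row does not reach only later rows make up. A row lasts 1/10 s, in which the tool goes at most 50 mm and 8.59 degrees, less where a joint would pass 70% of its speed; a pose out of reach is approached as far as the arm can. A call with a gripper value outside its range is refused whole. The fingers move at their own pace and stop on an object; the grip force is fixed at half the most. Time passes only in rows, so rows that repeat a pose let the fingers close. It gives the time, the measured TCP pose, the force, the opening and the grip force at its end, in the units of the state.
- robot.get_obs(): the state, without advancing time (a new reading comes with each control period).
- robot.snapshot(name): name is "side" or "top" or "wrist"; returns a dict with "image" (384x512x3 uint8, red, green, blue), "depth" (384x512 float32, m along the optical axis (not along the pixel's ray), 0 where there is no reading), "fov_y" (degrees; the focal length in pixels is half the picture's height over the tangent of half this angle, whatever the lens; pixels are square), "cx", "cy" (the principal point, pixels), "origin" and "orientation" of the camera in the world; the wrist camera has in their place "T_tool_cam" (4x4, takes a point from camera to tool coordinates, whose origin is the TCP and whose axes are the flange's). Camera axes: x right, y up, looking along -z (the intrinsics and any distortion apply to the point x, -y, -z); pixel columns grow to the right and rows downward; lengths in m; the calibration is good to about 2 mm. A picture is of the moment at which its call begins: read the wrist's pose just before it.
- robot.close_job(): hands the job in; it is judged then, once.
The state is a dict: "time": time; "joint_positions": joint angles; "qvel": joint speeds; "joint_torque": joint torques, N m; "tool_pos": TCP position; "ee_rot": TCP orientation; "wrist_force": force on the tool from outside, world axes, zero at the start; "wrist_torque": the same for the moment, N m; "width": finger opening in m; "finger_force": force on a finger pad.
Only numpy, scipy, OpenCV 4.12 (cv2) and the standard library are available. Lean on these libraries where they do the work, as an engineer would, in place of code of your own. Each camera call takes 0.05 s, during which the arm holds its last target. There are 200 camera calls.

## Task

The yellow cover plate has been left lying crooked on top of the pins of the grey control unit. Slide it into place so that all four holes drop over the pins and it lies flat, fully home on the housing; then swing the see-through blue hinged lid over it and press it shut until it snaps past its catch. Leave everything else on the bench where it is.

Things in the scene. Friction and masses are not known exactly. Their poses are not given: they have to be found in the camera images.
- housing: grey control unit housing, fixed, 180 mm (its x) x 150 mm (its y), flat deck 60 mm above the bench. Origin at the centre of its underside; x to its rear (hinge side, away from the robot), z up. On the deck stand four steel pins, 8 mm across, 14 mm high (tips at z = 74 mm, tapered over the last 3 mm to 5 mm across), at x = -45 and +25 mm, y = -28 and +28 mm
- rear_stop (a point): middle of the top of the front face of the housing's rear wall, at x = +66, z = 85 mm of the housing. The wall runs the full width along y and rises 25 mm above the deck; it stops the cover's rear edge 1 mm beyond home
- cover: loose yellow plate, 130 mm (its x) x 120 mm (its y) x 6 mm, about 250 g, four through holes 11 mm across at the pins' x, y. Origin at the centre of its underside. Starts level on the pin tips (underside 74 mm above the bench), shifted 14-30 mm to the housing's front and up to 22 mm to a side, turned up to 10 degrees. Home: origin at x = 0, y = 0, z = 60 mm of the housing, axes parallel
- lid (a joint): hinge of the see-through blue lid, rad: 0 = shut and latched, grows as it opens (upright at 1.57, stop at 1.85). Stiff hinge: the lid stays put near upright and falls once well past it. Merely fallen onto its catch it reads about 0.05; some 8 N down at the front edge snaps it shut. Two rubber buffers under the lid keep it from shutting unless the cover is home
- lid_hinge (a point): middle of the lid's hinge axis, at x = +82, z = 89 mm of the housing; the axis runs along the housing's y
- lid_edge (a point): middle of the lid's outer face near its free edge, 175 mm from the hinge; z points out of the outer face (up when shut, rearward when open). The lid is 182 mm long, 146 mm wide, 6 mm thick, with an apron at its free edge reaching 41 mm below its inner face, and two buffers 16 mm tall at mid length; its catch is in the middle of the housing's front face
- screwdriver: loose bystander: screwdriver with red handle, 190 mm long, lying along its own x; origin at its middle on the bench
- tape_roll: loose bystander: white roll of tape, 104 mm across, 24 mm high, lying flat; origin at centre of its underside
- wrench: loose bystander: steel wrench, 170 mm long, lying along its own x; origin at its middle on the bench
- pump_bottle: loose bystander: blue plastic bottle, 60 mm across, 150 mm tall, standing; origin at centre of its underside
- mouse: loose bystander: black computer mouse, 105 x 62 mm, 35 mm high; origin at centre of its underside
- carton: loose bystander: small cardboard carton, 90 x 120 mm, 45 mm high; origin at centre of its underside
Not all that is in view belongs to the job. There is more than one size of the cover; the job needs the smaller.

How it is judged:
On the way, in this order (a step that is already met when the one before it is completed fails the run):
1. the cover is down over all four pins, flat on the housing, while the lid is still open (horizontal distance between cover and housing below 0.004 m and z of cover in the frame of housing between 0.057 and 0.0625 m and angle between the z axis of cover and the z axis of housing, either way round below 0.03 rad and angle between the x axis of cover and the x axis of housing, either way round below 0.06 rad and value of joint lid above 0.3 rad), for 0.2 s.
2. the lid is shut past its catch (value of joint lid below 0.02 rad), for 0.2 s.
At the end, for the whole second after the job is handed in: Cover home and at rest: origin within 4 mm sideways of the housing's, 57 to 62.5 mm above the housing's underside, level within 0.03 rad, turned less than 0.06 rad. Lid shut past its catch (joint below 0.02 rad). No bystander moved more than 30 mm (horizontal distance between cover and housing below 0.004 m and z of cover in the frame of housing between 0.057 and 0.0625 m and angle between the z axis of cover and the z axis of housing, either way round below 0.03 rad and angle between the x axis of cover and the x axis of housing, either way round below 0.06 rad and value of joint lid below 0.02 rad and linear speed of cover below 0.02 m/s); the robot touches nothing.
It fails at once if a bystander (screwdriver, tape roll, wrench, bottle, mouse or carton) is moved by more than 30 mm (distance of any of screwdriver, tape_roll, wrench, pump_bottle, mouse, carton from where it was at the start of the episode above 0.03 m).
It also fails if it takes over 72 s, if anything falls off the work surface, if the arm or the gripper's body presses on something with over 40 N, if the wrist force passes 120 N, or if a joint passes its speed limit or range.

## Working session

There is one attempt and no reset: what is moved stays moved. The work goes in short steps, Python scripts to look and compute and a tool call to move; the robot and the scene stay as the last step left them, time stands still between calls to the robot, and variables do not carry over. Pictures are saved under pics/ and viewed, at most 10 in all, crops included, and the job is handed in when it is done.

Besides the shell and the picture viewer there is one more tool, called after "Call:" as a command line: name --argument value ..., lists and objects as JSON in quotes. move_arm: Moves the arm, as the interface text tells. Its arguments: {"type":"object","properties":{"deltas":{"type":"array","items":{"type":"number"}}},"required":["deltas"]}

```bash
mkdir -p pics; cat > h.py <<'E'
import numpy as np, cv2, pickle
from bench import robot
from scipy.spatial.transform import Rotation as R
def snap(n):
    o=robot.get_obs(); s=robot.snapshot(n)
    if n=="wrist":
        T=np.eye(4);T[:3,:3]=R.from_euler('xyz',o['ee_rot']).as_matrix();T[:3,3]=o['tool_pos']
        W=T@np.array(s['T_tool_cam'])
    else:
        W=np.eye(4);q=np.array(s['orientation'])
        W[:3,:3]=q if q.shape==(3,3) else (R.from_euler('xyz',q).as_matrix() if q.size==3 else R.from_quat(q).as_matrix());W[:3,3]=s['origin']
    s['W']=W; s['f']=192/np.tan(np.radians(s['fov_y'])/2)
    return s
def save(s,p,crop=None,k=1):
    im=s['image'][...,::-1]
    if crop: a,b,c,d=crop; im=im[b:d,a:c]
    cv2.imwrite(p,cv2.resize(im,None,fx=k,fy=k))
def ray(s,uv):
    uv=np.atleast_2d(uv).astype(float)
    d=np.c_[(uv[:,0]-s['cx'])/s['f'],-(uv[:,1]-s['cy'])/s['f'],-np.ones(len(uv))]
    return d@s['W'][:3,:3].T
def onplane(s,uv,z):
    d=ray(s,uv);o=s['W'][:3,3];return o+d*((z-o[2])/d[:,2])[:,None]
def pts(s):
    v,u=np.mgrid[:384,:512];uv=np.c_[u.ravel(),v.ravel()]
    return (s['W'][:3,3]+ray(s,uv)*s['depth'].ravel()[:,None]).reshape(384,512,3)
E
python3 - <<'E'
from h import *
for n in("top","side"):
    s=snap(n);save(s,f'pics/{n}0.png',k=1.5);pickle.dump(s,open(n+'.pkl','wb'))
    print(n,{k:v for k,v in s.items() if k not in('image','depth')})
print(robot.get_obs())
E
```

```text
top {'fov_y': 48.299107810900786, 'cx': 258.7054331226954, 'cy': 186.97042308286632, 'origin': array([0.33672412, 0.03714089, 1.35112127]), 'orientation': array([ 0.14157172, -0.01710102, -1.59773089]), 'W': array([[-0.02692737,  0.98970135, -0.14059218,  0.33672412],
       [-0.99949112, -0.02424992,  0.02072296,  0.03714089],
       [ 0.01710019,  0.14107865,  0.9898507 ,  1.35112127],
       [ 0.        ,  0.        ,  0.        ,  1.        ]]), 'f': np.float64(428.2273581198438)}
side {'fov_y': 49.76663415250465, 'cx': 255.95433684675692, 'cy': 197.15270478503487, 'origin': array([0.42525953, 0.72885899, 0.95518876]), 'orientation': array([ 0.6936322 , -0.01668033, -2.95753937]), 'W': array([[-0.98297319,  0.15120991, -0.10439956,  0.42525953],
       [-0.18299043, -0.75399001,  0.63088317,  0.72885899],
       [ 0.01667956,  0.63924536,  0.76882193,  0.95518876],
       [ 0.        ,  0.        ,  0.        ,  1.        ]]), 'f': np.float64(413.94415455460614)}
{'time': 0.1, 'joint_positions': array([ 1.18391040e+00,  8.79101315e-02,  1.37207163e+00, -4.09794532e-05,
        1.68358121e+00, -1.03087228e-01]), 'qvel': array([-0.00093467, -0.00126133, -0.00351639,  0.00059322, -0.00032279,
       -0.00052019]), 'joint_torque': array([ 2.34122839e-03, -3.41251910e+01, -3.03301764e+01,  7.19640311e-02,
        3.04553902e-02, -1.19968663e-04]), 'tool_pos': array([0.15383247, 0.52755066, 0.20442131]), 'ee_rot': array([-3.13962860e+00, -1.62243504e-04,  2.85778923e+00]), 'wrist_force': array([ 0.41586028, -0.4378649 , -0.28873688]), 'wrist_torque': array([-0.0383076 ,  0.01169138, -0.02606435]), 'finger_force': 0.0, 'width': 0.09374938778427055}
```

View pics/top0.png

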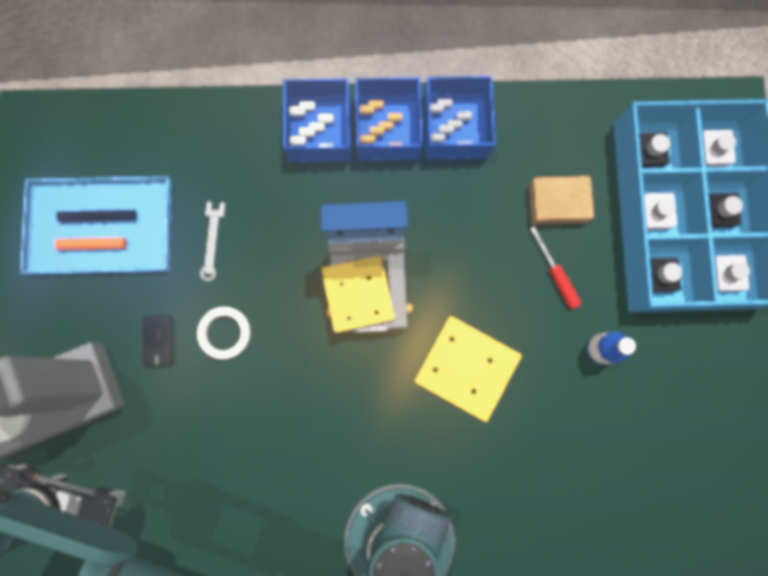

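View pics/side0.png

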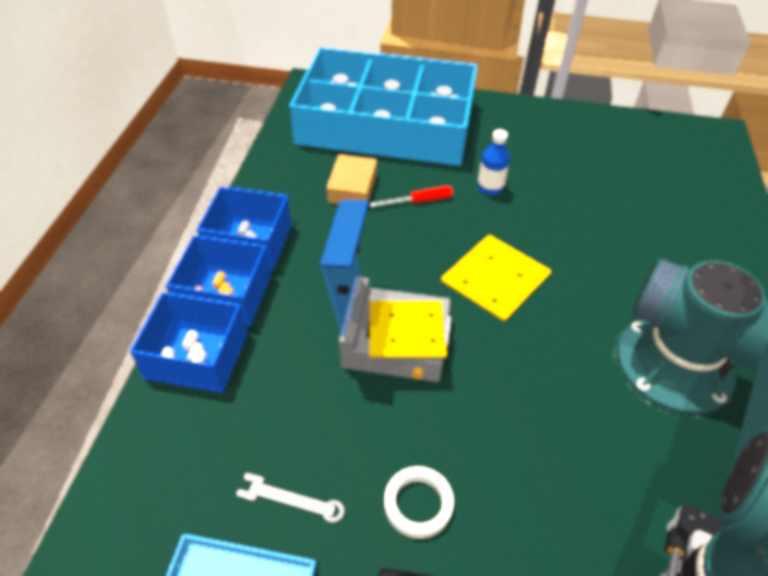

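The top view shows two yellow plates. One is on the grey housing at about (239,196) in camera px, and a larger one lies on the bench at about (312,246). The housing one is the smaller and sits on the pins, so I choose it. The lid stands open behind the housing, at about (243,145).

```bash
cat >> h.py <<'E'
def ymask(s):
    h=cv2.cvtColor(s['image'],cv2.COLOR_RGB2HSV)
    return cv2.inRange(h,(20,120,90),(38,255,255))
def yblobs(s,z,amin=300):
    n,l,st,c=cv2.connectedComponentsWithStats(ymask(s));out=[]
    for i in range(1,n):
        if st[i,4]<amin: continue
        ct=max(cv2.findContours((l==i).astype(np.uint8),0,1)[0],key=cv2.contourArea)[:,0]
        P=onplane(s,ct,z)[:,:2].astype(np.float32)
        out.append((c[i],cv2.minAreaRect(P*1000),(l==i)))
    return out
E
python3 - <<'E'
from h import *
np.set_printoptions(precision=4,suppress=True)
for n in("top","side"):
    s=pickle.load(open(n+'.pkl','rb'));P=pts(s)
    for c,r,m in yblobs(s,.08):print(n,c,r,'z',np.median(P[m][:,2]), P[m].mean(0))
    # grey points of housing by height
    sel=(P[...,0]>.3)&(P[...,0]<.75)&(abs(P[...,1]-.07)<.2)
    h=cv2.cvtColor(s['image'],cv2.COLOR_RGB2HSV)
    g=sel&(h[...,1]<60)
    for lo,hi in((.054,.066),(.08,.09)):
        q=P[g&(P[...,2]>lo)&(P[...,2]<hi)]
        if len(q)>5: print(n,lo,len(q),cv2.minAreaRect((q[:,:2]*1000).astype(np.float32)))
    b=sel&(h[...,0]>100)&(h[...,0]<125)&(h[...,1]>120)&(P[...,2]>.09)
    q=P[b];print('lid',len(q),q.min(0),q.max(0))
    for lo in np.arange(.09,.3,.03):
        w=q[abs(q[:,2]-lo)<.015]; 
        if len(w):print(lo,np.median(w,0))
s=snap('wrist');print(s['T_tool_cam'],s['fov_y'],s['cx'],s['cy'])
E
```

```text
top [232.8098 193.3726] ((491.42767333984375, 73.98489379882812), (134.4044952392578, 126.01763916015625), 9.414900779724121) z 0.08102229874030675 [0.4996 0.0884 0.0829]
top [311.1988 253.113 ] ((340.4417419433594, -140.3927001953125), (163.19729614257812, 151.54200744628906), 59.4389762878418) z 0.00885565638890351 [ 0.3162 -0.1476  0.0147]
top 0.054 780 ((501.89453125, 51.2645149230957), (160.98190307617188, 149.171142578125), 1.4766026735305786)
top 0.08 250 ((589.885498046875, 54.24202346801758), (17.76581382751465, 147.9623565673828), 1.5914913415908813)
lid 1057 [ 0.3367 -0.0183  0.2692] [0.6288 0.1265 1.3511]
0.27 [0.6029 0.0542 0.2776]
side [235.2127 115.8241] ((679.2890625, -319.0663757324219), (86.70460510253906, 112.81175231933594), 0.01756405271589756) z 0.043454199636822954 [ 0.6827 -0.3533  0.0505]
side [330.354  184.0908] ((346.4781494140625, -83.00889587402344), (169.42294311523438, 153.5381622314453), 59.381954193115234) z 0.00585055098388948 [ 0.3397 -0.1441  0.01  ]
side [270.6169 219.7162] ((491.9804992675781, 74.33234405517578), (136.9070281982422, 124.90945434570312), 11.192645072937012) z 0.0786116501788574 [0.4919 0.0804 0.0828]
side 0.054 617 ((510.84234619140625, 51.9455680847168), (181.2975311279297, 153.52120971679688), 1.553016185760498)
side 0.08 258 ((591.7177124023438, 53.739280700683594), (24.11874008178711, 149.82476806640625), 1.2348753213882446)
lid 1460 [ 0.5773 -0.0189  0.1014] [0.6272 0.1295 0.2816]
0.09 [ 0.5964 -0.0125  0.1014]
0.12 [0.5986 0.0598 0.1245]
0.15 [0.602  0.068  0.1486]
0.18 [0.6056 0.0993 0.1824]
0.21 [0.61   0.1051 0.2076]
0.24 [0.614  0.1175 0.2373]
0.27 [0.6015 0.0628 0.2748]
[[-0.0011  0.959   0.2834  0.0828]
 [ 1.      0.0012 -0.0003  0.0005]
 [-0.0006  0.2834 -0.959  -0.1784]
 [ 0.      0.      0.      1.    ]] 59.17587732257517 251.04362880192045 192.45535053141546
```

```bash
cat >> h.py <<'E'
def delta(p,yaw,o=None):
    o=o or robot.get_obs()
    A=R.from_euler('xyz',o['ee_rot']); B=R.from_euler('xyz',[np.pi,0,yaw])
    print('rot',(A.inv()*B).as_rotvec().round(3),'cm',(A.inv().apply(np.array(p)-o['tool_pos'])*100).round(2))
E
python3 -c "
from h import *
delta([.45,.06,.25],np.pi+.026)"
```

```text
rot [-0.002 -0.    -0.31 ] cm [-41.52 -36.61  -4.49]
```

Call:
move_arm --deltas '[0, 0, -0.1, -3, -2.6, -4.5, -1, 0, 0, -0.2, -7, -6, -4.5, -1, 0, 0, -0.31, -10.4, -9.2, -4.5, -1, 0, 0, -0.31, -14, -12.3, -4.5, -1, 0, 0, -0.31, -17.5, -15.4, -4.5, -1, 0, 0, -0.31, -21, -18.5, -4.5, -1, 0, 0, -0.31, -24.5, -21.6, -4.5, -1, 0, 0, -0.31, -28, -24.7, -4.5, -1]'

```text
time: 0.95
tool_pos: [0.3541, 0.2107, 0.2504]
ee_rot: [3.141, 0.0, -3.115]
wrist_force: [0.2, -0.0, 1.0]
width: 0.094
finger_force: 0.0
```

```bash
python3 -c "
from h import *
print(robot.get_obs())
delta([.45,.06,.25],np.pi+.026)"
```

```text
{'time': 0.95, 'joint_positions': array([ 3.98927456e-01, -2.28553089e-01,  1.57882843e+00,  9.79889114e-05,
        1.79096801e+00, -1.19830180e+00]), 'qvel': array([-1.13729647e+00, -2.16953648e-02,  1.97262420e-02,  1.20010974e-04,
       -2.09317936e-03, -1.12384012e+00]), 'joint_torque': array([ 4.65932831e+00, -2.19050539e+01, -3.00147235e+01, -7.28736981e-03,
        3.69422436e-01,  9.36775971e-01]), 'tool_pos': array([0.35407254, 0.21071147, 0.25035274]), 'ee_rot': array([ 3.14137647e+00,  2.90553429e-04, -3.11513834e+00]), 'wrist_force': array([ 0.20784457, -0.02989162,  0.98556932]), 'wrist_torque': array([-0.02584626, -0.05727461, -0.01936743]), 'finger_force': 0.0, 'width': 0.09404161384167235}
rot [0. 0. 0.] cm [ -9.19 -15.32   0.03]
```

Call:
move_arm --deltas '[0, 0, 0, -2.3, -3.9, 0, -1, 0, 0, 0, -4.6, -7.7, 0, -1, 0, 0, 0, -6.9, -11.6, 0, -1, 0, 0, 0, -9.2, -15.3, 0, -1, 0, 0, 0, -9.2, -15.3, 0, -1, 0, 0, 0, -9.2, -15.3, 0, -1]'

```text
time: 1.55
tool_pos: [0.4495, 0.0614, 0.2499]
ee_rot: [3.141, -0.002, -3.118]
wrist_force: [-0.1, -0.3, 0.3]
width: 0.0939
finger_force: 0.0
```

```bash
python3 - <<'E'
from h import *
np.set_printoptions(precision=4,suppress=True)
s=snap('wrist');pickle.dump(s,open('w1.pkl','wb'));save(s,'pics/w1.png',k=1.5)
P=pts(s)
for c,r,m in yblobs(s,.08):print(c,r,np.median(P[m],0))
h=cv2.cvtColor(s['image'],cv2.COLOR_RGB2HSV)
g=(h[...,1]<60)&(P[...,0]>.35)&(P[...,0]<.65)
for lo,hi in((.054,.066),(.08,.09)):
    q=P[g&(P[...,2]>lo)&(P[...,2]<hi)]
    if len(q)>5: print(lo,len(q),cv2.minAreaRect((q[:,:2]*1000).astype(np.float32)))
E
```

```text
[75.7876 67.0968] ((345.2478332519531, -114.16680908203125), (141.34165954589844, 130.2943115234375), 59.426551818847656) [ 0.3408 -0.1441  0.0067]
[259.7119 209.7027] ((493.0939025878906, 72.28575897216797), (131.65103149414062, 122.77079772949219), 10.696820259094238) [0.4888 0.0724 0.0791]
[ 44.802  346.4986] ((675.5776977539062, -185.22317504882812), (37.11812210083008, 107.37727355957031), 72.6030502319336) [0.4234 0.0134 0.3641]
[457.29   346.4378] ((664.3641357421875, 320.4923400878906), (108.50263214111328, 36.19022750854492), 20.074338912963867) [0.4215 0.109  0.364 ]
0.054 5374 ((500.7217102050781, 50.92123031616211), (161.7429656982422, 149.79348754882812), 1.4436204433441162)
0.08 2166 ((591.32421875, 53.12470245361328), (24.84470558166504, 150.00022888183594), 1.2194876670837402)
```

View pics/w1.png

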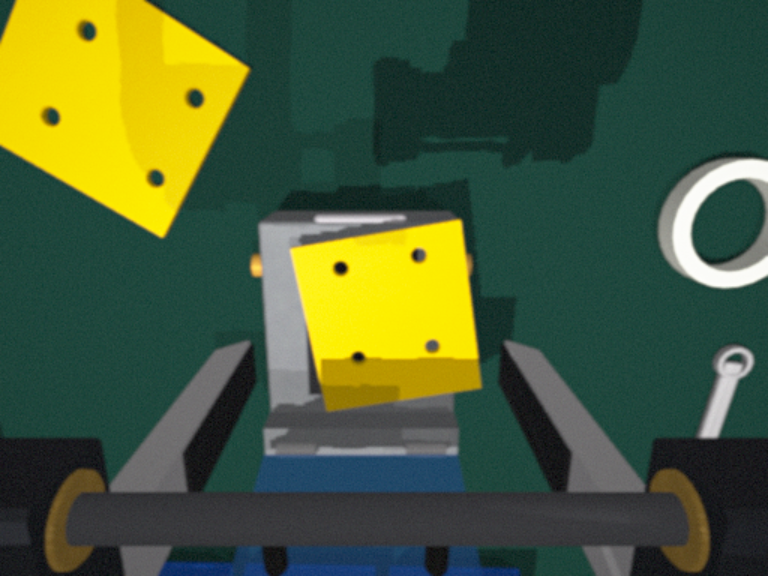

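```bash
cat >> h.py <<'E'
H=np.array([.512,.0513]);HY=.024
def hw(x,y,z): c,s_=np.cos(HY),np.sin(HY); return [H[0]+(c*x-s_*y)/1000,H[1]+(s_*x+c*y)/1000,z/1000]
def wh(p): c,s_=np.cos(HY),np.sin(HY); d=(np.array(p)[:2]-H)*1000; return np.array([c*d[0]+s_*d[1],-s_*d[0]+c*d[1]])
E
python3 -c "
from h import *
print(wh([.4931,.0723]))
delta(hw(-115,20,120),np.pi+HY)
delta(hw(-115,20,68),np.pi+HY)
delta(hw(-79,20,68),np.pi+HY)"
```

```text
[-18.39060544  21.44750875]
rot [ 0.001 -0.001  0.002] cm [ 5.24  0.76 13.02]
rot [ 0.001 -0.001  0.002] cm [ 5.23  0.75 18.22]
rot [ 0.001 -0.001  0.002] cm [ 1.63  0.75 18.22]
```

Call:
move_arm --deltas '[0, 0, 0, 4, 0.4, 3, -0.5, 0, 0, 0, 5.2, 0.8, 7, -0.5, 0, 0, 0, 5.2, 0.8, 11.5, -0.5, 0, 0, 0, 5.2, 0.8, 15, -0.5, 0, 0, 0, 5.2, 0.8, 18.2, -0.5, 0, 0, 0, 5.2, 0.8, 18.2, -0.5, 0, 0, 0, 5.2, 0.8, 18.2, -0.5]'

```text
time: 2.3
tool_pos: [0.3971, 0.0696, 0.0691]
ee_rot: [3.141, 0.0, -3.113]
wrist_force: [1.7, 0.9, 0.7]
width: 0.0703
finger_force: 0.0
```

```bash
python3 -c "
from h import *
o=robot.get_obs();print(wh(o['tool_pos']),o['tool_pos'][2],o['wrist_force'],o['width'])"
```

```text
[-114.44466782   21.08125927] 0.06909195220972739 [1.70627974 0.9055062  0.67744262] 0.07032377077028731
```

Call:
move_arm --deltas '[0, 0, 0, -0.8, 0, 0, -0.5, 0, 0, 0, -1.3, 0, 0, -0.5, 0, 0, 0, -1.8, 0, 0, -0.5, 0, 0, 0, -2.3, 0, 0, -0.5, 0, 0, 0, -2.8, 0, 0, -0.5, 0, 0, 0, -3.2, 0, 0, -0.5, 0, 0, 0, -3.5, 0, 0, -0.5, 0, 0, 0, -3.5, 0, 0, -0.5]'

```text
time: 3.1
tool_pos: [0.433, 0.0693, 0.0685]
ee_rot: [-3.141, 0.001, -3.116]
wrist_force: [1.0, 0.5, -0.3]
width: 0.0704
finger_force: 0.1
```

```bash
cat >> h.py <<'E'
def look(name='wrist',pz=.08):
    s=snap(name)
    B=[b for b in yblobs(s,pz) if 380<b[1][0][0]<620 and -30<b[1][0][1]<150]
    P=pts(s)
    for c,r,m in B:
        print(name,c.round(),'h',wh(np.array(r[0])/1000).round(1),np.round(r[1],1),'yaw',round(r[2]-np.degrees(HY),1),'z',np.median(P[m][:,2]).round(4))
    o=robot.get_obs();print('tcp h',wh(o['tool_pos']).round(1),o['tool_pos'][2].round(4),o['wrist_force'].round(1))
    return s
E
python3 -c "
from h import *
s=look('side');save(s,'pics/s2.png',(180,150,360,300),3);look('top')"
```

```text
side [262. 216.] h [-2.2 15.5] [133.1 126. ] yaw 2.4 z 0.0787
tcp h [-78.6  19.8] 0.0684 [-0.7 -0.7  0.1]
top [239. 177.] h [36.5 16.1] [ 53.1 117.7] yaw 2.4 z 0.0815
tcp h [-78.7  19.9] 0.0685 [-0.7  0.  -0. ]
```

View pics/s2.png

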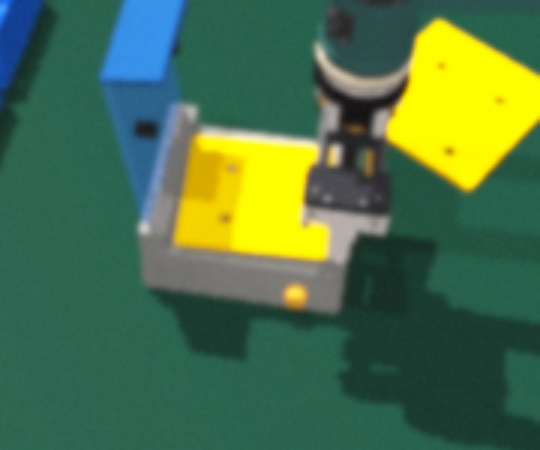

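The plate is nearly square to the housing and its rear edge is near the wall. Side crop: plate at about (250,195), and two fingers at its front edge.

Call:
move_arm --deltas '[0, 0, 0, 1.5, 0, 0, -0.5, 0, 0, 0, 1.5, 0, -4, 0, 0, 0, 0, 1.5, 0, -9, 0.5, 0, 0, 0, 0, 0, -14, 1, 0, 0, 0, -2, 0, -16, 1, 0, 0, 0, -2, 0, -16, 1, 0, 0, 0, -2, 0, -16, 1]'

```text
time: 3.9
tool_pos: [0.4522, 0.0699, 0.2278]
ee_rot: [-3.141, -0.001, -3.116]
wrist_force: [-0.4, 0.5, -1.0]
width: 0.0262
finger_force: 0.0
```

```bash
python3 -c "
from h import *
s=look()
delta(hw(-8,110,120),np.pi+HY)"
```

```text
wrist [243. 219.] h [-2.9 12.9] [131.7 121.3] yaw 2.4 z 0.0791
tcp h [-60.2  20.1] 0.2267 [-0.7  0.2 -0.9]
rot [-0.    -0.003  0.002] cm [-5.27  8.98 10.66]
```

```bash
python3 -c "
from h import *
delta(hw(10,98,68),np.pi+HY)
delta(hw(10,74,68),np.pi+HY)"
```

```text
rot [-0.    -0.003  0.002] cm [-7.09  7.78 15.85]
rot [-0.    -0.003  0.002] cm [-7.08  5.38 15.85]
```

Call:
move_arm --deltas '[0, 0, 0, -3.5, 3, 0, 1, 0, 0, 0, -7, 7.8, 0, 1, 0, 0, 0, -7, 7.8, 4, 1, 0, 0, 0, -7, 7.8, 8, 1, 0, 0, 0, -7, 7.8, 12, 1, 0, 0, 0, -7, 7.8, 15.8, 1, 0, 0, 0, -7, 7.8, 15.8, 1, 0, 0, 0, -7, 7.8, 15.8, 1]'

```text
time: 4.75
tool_pos: [0.5186, 0.1495, 0.0692]
ee_rot: [-3.141, -0.004, -3.115]
wrist_force: [0.3, -0.3, -0.2]
width: 0.0005
finger_force: 0.0
```

```bash
python3 -c "
from h import *
o=robot.get_obs();print(o['width'])
look()"
```

```text
0.00048288185000832393
wrist [ 98. 215.] h [-3.6 12.9] [126.3 121.1] yaw 2.1 z 0.0791
tcp h [10.8 98.3] 0.0714 [-0.2  0.3  0.2]
```

Call:
move_arm --deltas '[0, 0, 0, 0, -0.8, 0.1, 1, 0, 0, 0, 0, -1.2, 0.1, 1, 0, 0, 0, 0, -1.5, 0.1, 1, 0, 0, 0, 0, -1.8, 0.1, 1, 0, 0, 0, 0, -2.1, 0.1, 1, 0, 0, 0, 0, -2.3, 0.1, 1, 0, 0, 0, 0, -2.3, 0.1, 1]'

```text
time: 5.5
tool_pos: [0.5213, 0.1268, 0.0698]
ee_rot: [3.141, 0.001, -3.116]
wrist_force: [1.2, 1.4, 1.8]
width: 0.0004
finger_force: 1.1
```

```bash
python3 -c "
from h import *
look();look('side')"
```

```text
wrist [112. 205.] h [-4.2  3.2] [131.2 122.7] yaw 0.2 z 0.08
tcp h [11.1 75.2] 0.0697 [0.7 3.  1.3]
side [280. 215.] h [-41.4   3.6] [ 64.4 135. ] yaw 1.7 z 0.0794
tcp h [11.1 75.2] 0.0697 [1.6 1.7 1.2]
```

Call:
move_arm --deltas '[0, 0, 0, 0, -0.2, 0, 1, 0, 0, 0, 0, -0.3, 0, 1, 0, 0, 0, 0, -0.3, 0, 1, 0, 0, 0, 0, 1.5, 0, 1, 0, 0, 0, 0, 1.5, -5, 1, 0, 0, 0, 4, -2, -10, 0, 0, 0, 0, 7, -7, -14, -0.5, 0, 0, 0, 7, -7.5, -16, -0.5]'

```text
time: 6.4
tool_pos: [0.4534, 0.0539, 0.2214]
ee_rot: [-3.14, -0.005, -3.115]
wrist_force: [0.9, -0.5, 0.4]
width: 0.0212
finger_force: 0.0
```

Call:
move_arm --deltas '[0, 0, 0, 0, 0, 0, -0.5, 0, 0, 0, 0, 0, 0, -0.5]'

```text
time: 6.6
tool_pos: [0.456, 0.0548, 0.2224]
ee_rot: [-3.141, 0.001, -3.117]
wrist_force: [-0.0, -0.4, 0.3]
width: 0.037
finger_force: 0.0
```

```bash
python3 -c "
from h import *
s=look();save(s,'pics/w3.png',(130,100,350,330),2.6)
P=pts(s);h=cv2.cvtColor(s['image'],cv2.COLOR_RGB2HSV)
q=P[(h[...,1]<60)&(P[...,0]>.35)&(P[...,0]<.65)&(P[...,2]>.08)&(P[...,2]<.09)];r=cv2.minAreaRect((q[:,:2]*1000).astype(np.float32));print(r,wh(np.array(r[0])/1000))
delta(hw(-100,0,120),np.pi+HY)
delta(hw(-100,0,67),np.pi+HY)"
```

```text
wrist [248. 216.] h [-6.4  1.6] [131.4 120.2] yaw -0.0 z 0.0791
tcp h [-56.3   5.4] 0.2207 [-0.2  0.  -1.3]
((591.4071044921875, 58.99462127685547), (24.53339385986328, 87.70940399169922), 1.293326497077942) [79.56888953  5.78681777]
rot [-0.    -0.002  0.001] cm [ 4.35 -0.53 10.08]
rot [-0.    -0.002  0.001] cm [ 4.34 -0.52 15.38]
```

View pics/w3.png

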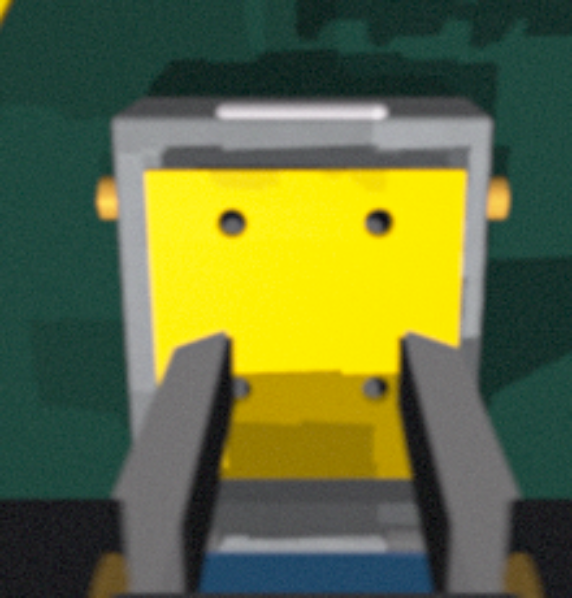

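Through the holes at crop (232,222), (378,222), (240,388) and (375,388), the grey pins sit slightly rearward. The plate is square, about 6 mm short in x and about 1.5 mm off in +y.

Call:
move_arm --deltas '[0, 0, 0, 4.3, -0.3, 3, -0.5, 0, 0, 0, 4.3, -0.3, 7, -0.5, 0, 0, 0, 4.3, -0.3, 11, -0.5, 0, 0, 0, 4.3, -0.3, 15.2, -0.5, 0, 0, 0, 4.3, -0.3, 15.2, -0.5, 0, 0, 0, 4.3, -0.3, 15.2, -0.5]'

```text
time: 7.25
tool_pos: [0.4119, 0.0519, 0.0685]
ee_rot: [3.141, -0.005, -3.114]
wrist_force: [0.5, -0.2, -0.6]
width: 0.0704
finger_force: 0.0
```

Call:
move_arm --deltas '[0, 0, 0, -1.5, 0, 0, -0.5, 0, 0, 0, -2, 0, 0, -0.5, 0, 0, 0, -2.3, -0.1, 0, -0.5, 0, 0, 0, -2.5, -0.15, 0, -0.5, 0, 0, 0, -2.6, -0.2, 0, -0.5, 0, 0, 0, -2.6, -0.2, 0, -0.5]'

```text
time: 7.85
tool_pos: [0.4393, 0.0501, 0.0703]
ee_rot: [3.142, 0.001, -3.116]
wrist_force: [0.3, -0.4, 0.3]
width: 0.0706
finger_force: 0.0
```

```bash
python3 -c "
from h import *
look();look('side')"
```

```text
wrist [251. 293.] h [-47.   1.] [ 50.  103.8] yaw 0.0 z 0.0652
wrist [407. 347.] h [-8.1 94. ] [50.7 14.4] yaw 13.3 z 0.1847
wrist [246. 373.] h [11.  -1.2] [ 15.3 110.5] yaw 0.0 z 0.0652
tcp h [-72.8   0.5] 0.0702 [-0.3  0.6 -0.1]
side [262. 215.] h [ 0.7 11.6] [131.4 123.7] yaw 0.6 z 0.0647
tcp h [-72.9   0.6] 0.07 [0.7 0.3 0.9]
```

Call:
move_arm --deltas '[0, 0, 0, 2, 0, 0, -0.5, 0, 0, 0, 2, 0, -4, 0, 0, 0, 0, 2, 0, -9, 0.5, 0, 0, 0, 0.5, 0, -14, 1, 0, 0, 0, -1.5, 0, -16, 1, 0, 0, 0, -1.5, 0, -16, 1, 0, 0, 0, -1.5, 0, -16, 1]'

```text
time: 8.65
tool_pos: [0.4537, 0.0505, 0.2292]
ee_rot: [3.142, -0.001, -3.115]
wrist_force: [-0.4, 0.2, -0.8]
width: 0.0262
finger_force: 0.0
```

```bash
python3 -c "
from h import *
s=look(pz=.066);P=pts(s);m=(ymask(s)>0)&(abs(P[...,2]-.066)<.02)
q=P[m];A=np.c_[q[:,:2]-q[:,:2].mean(0),np.ones(len(q))];print('plane',np.linalg.lstsq(A,q[:,2],rcond=None)[0])
s=look('side',.066);save(s,'pics/s4.png',(180,110,360,290),3);P=pts(s)
h=cv2.cvtColor(s['image'],cv2.COLOR_RGB2HSV)
q=P[(h[...,0]>100)&(h[...,0]<125)&(h[...,1]>120)&(P[...,2]>.09)&(abs(P[...,0]-.6)<.06)&(abs(P[...,1]-.05)<.09)]
for z in(.12,.15,.18,.21,.24,.27,.285):
  w=q[abs(q[:,2]-z)<.008]
  if len(w):print(z,w[:,0].min(),np.median(w[:,0]),w[:,0].max(),w[:,1].min(),w[:,1].max())
"
```

```text
wrist [249. 217.] h [ 1.1 -1.1] [130.8 120.3] yaw 0.0 z 0.0652
tcp h [-59.1   0.7] 0.2281 [ 0.2 -0.1 -0.8]
plane [0.00378184 0.00227862 0.06506484]
side [264. 215.] h [1.1 1. ] [135.  125.8] yaw -0.0 z 0.0647
tcp h [-59.5   0.7] 0.2277 [ 0.1  0.9 -0.3]
0.12 0.5957632824011416 0.5979503137347117 0.600511934557496 -0.016736219405495745 0.1286766217102554
0.15 0.5996788908020919 0.6021433279068955 0.6049600801028836 -0.015859068083393657 0.12692517424001637
0.18 0.5900311005179055 0.6062752275072417 0.6098894632100589 0.012504997202545276 0.12662674676506935
0.21 0.6081774358142076 0.6101128270777161 0.612686960779246 0.06906869018120909 0.1268011022353468
0.24 0.6129740002703398 0.6140853813751977 0.6164261494235277 0.09858469220278399 0.12786067382176147
0.27 0.577284259273003 0.6034759302448196 0.6275379263895378 -0.01852773541518249 0.1279962742590296
0.285 0.5777105014141215 0.5857283916240229 0.6079625207052602 -0.01845038730587878 0.12749710850019458
```

View pics/s4.png

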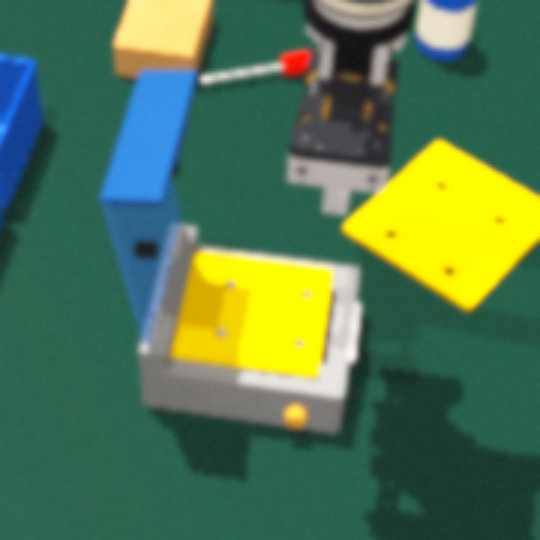

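The plate is home: top at z≈0.065, flat, centred within about 1 mm, with pins visible in the holes. The lid is upright at about 1.7 rad, crop (145,190). Next I go over and behind the lid.

```bash
sed -i 's/^H=.*HY=/H=np.array([.513,.0505]);HY=/' h.py; python3 - <<'E'
from h import *
delta(hw(150,0,345),np.pi+HY);delta(hw(150,0,245),np.pi+HY)
# arc, relative to pre pose (150,0,245), tool axes: dx_tool=-dx, dz_tool=-dz (cm)
for t in np.arange(1.8,-.01,-.1):
    x=82-158*np.cos(t)+6*np.sin(t)+8; z=89+158*np.sin(t)+6*np.cos(t)
    print(round(t,1),'abs',round(x),round(z),'tool',np.round([(150-x)/10,(245-z)/10],1))
E
```

```text
rot [ 0.    -0.004  0.002] cm [-20.99  -0.19 -11.82]
rot [ 0.    -0.004  0.002] cm [-21.04  -0.2   -1.82]
1.8 abs 132 242 tool [1.8 0.3]
1.7 abs 116 245 tool [3.4 0. ]
1.6 abs 101 247 tool [ 4.9 -0.2]
1.5 abs 85 247 tool [ 6.5 -0.2]
1.4 abs 69 246 tool [ 8.1 -0.1]
1.3 abs 54 243 tool [9.6 0.2]
1.2 abs 38 238 tool [11.2  0.7]
1.1 abs 24 233 tool [12.6  1.2]
1.0 abs 10 225 tool [14.  2.]
0.9 abs -4 216 tool [15.4  2.9]
0.8 abs -16 207 tool [16.6  3.8]
0.7 abs -27 195 tool [17.7  5. ]
0.6 abs -37 183 tool [18.7  6.2]
0.5 abs -46 170 tool [19.6  7.5]
0.4 abs -53 156 tool [20.3  8.9]
0.3 abs -59 141 tool [20.9 10.4]
0.2 abs -64 126 tool [21.4 11.9]
0.1 abs -67 111 tool [21.7 13.4]
-0.0 abs -68 95 tool [21.8 15. ]
```

Call:
move_arm --deltas '[0, 0, 0, 0, 0, -4.5, 1, 0, 0, 0, 0, 0, -9, 1, 0, 0, 0, -3, 0, -11.5, 1, 0, 0, 0, -7.5, 0, -11.5, 1, 0, 0, 0, -12, 0, -11.5, 1, 0, 0, 0, -16.5, 0, -11.5, 1, 0, 0, 0, -20.8, 0, -11.5, 1, 0, 0, 0, -20.8, 0, -11.5, 1]'

```text
time: 9.55
tool_pos: [0.6658, 0.0557, 0.3339]
ee_rot: [3.141, -0.015, -3.116]
wrist_force: [-0.2, 0.0, -1.9]
width: 0.0006
finger_force: 0.0
```

```bash
python3 -c "
from h import *
o=robot.get_obs();print(wh(o['tool_pos']),o['tool_pos'],o['ee_rot'],o['wrist_force'])
delta(hw(150,0,245),np.pi+HY)"
```

```text
[152.86004219   1.48593908] [0.66578036 0.0556538  0.33386057] [ 3.14111247 -0.01461205 -3.1158944 ] [-0.24309973  0.04528669 -1.86374653]
rot [ 0.    -0.015  0.002] cm [ 0.16 -0.15  8.89]
```

Call:
move_arm --deltas '[0, 0, 0, 0, 0, 4, 1, 0, 0, 0, 0.1, 0, 8.9, 1, 0, 0, 0, 0.1, 0, 8.9, 1, 0, 0, 0, 0.1, 0, 8.9, 1, 0, 0, 0, 0.1, 0, 8.9, 1]'

```text
time: 10.05
tool_pos: [0.6627, 0.056, 0.2617]
ee_rot: [-3.141, 0.009, -3.115]
wrist_force: [1.1, -0.1, 0.8]
width: 0.0006
finger_force: 0.0
```

```bash
python3 -c "
from h import *
o=robot.get_obs();print(wh(o['tool_pos']),o['tool_pos'],o['ee_rot'],o['wrist_force'])
delta(hw(150,0,245),np.pi+HY)"
```

```text
[149.8220036    1.87672612] [0.66273382 0.05597157 0.26165822] [-3.14140632  0.00897626 -3.11540064] [ 1.06399951 -0.12809058  0.78089987]
rot [-0.     0.009  0.002] cm [-0.   -0.19  1.67]
```

Call:
move_arm --deltas '[0, 0, 0, 0.5, 0, 1.6, 1, 0, 0, 0, 1.8, 0, 1.6, 1, 0, 0, 0, 3.4, 0, 1.6, 1, 0, 0, 0, 4.9, 0, 1.4, 1, 0, 0, 0, 6.5, 0, 1.4, 1, 0, 0, 0, 8.1, 0, 1.5, 1, 0, 0, 0, 9.6, 0, 1.8, 1]'

```text
time: 10.75
tool_pos: [0.5679, 0.0534, 0.2456]
ee_rot: [-3.141, 0.014, -3.115]
wrist_force: [0.2, 0.3, 0.4]
width: 0.0004
finger_force: 0.1
```

```bash
python3 -c "
from h import *
o=robot.get_obs();print(wh(o['tool_pos']),o['tool_pos'],o['ee_rot'],o['wrist_force'])
s=snap('side');save(s,'pics/s5.png',(180,90,400,290),2.6)"
```

```text
[54.91884527  1.59312641] [0.5678648  0.05341059 0.24559154] [-3.14123253  0.01373298 -3.1154262 ] [0.22339996 0.25707589 0.43172643]
```

View pics/s5.png

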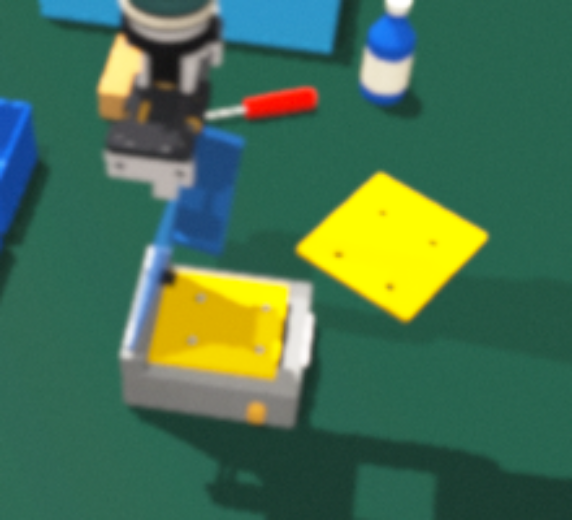

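The lid leans forward with the finger behind it, crop (175,195); the cover is still home. Continuing the arc.

Call:
move_arm --deltas '[0, 0, 0, 1.6, 0, 0.6, 1, 0, 0, 0, 3.0, 0, 1.1, 1, 0, 0, 0, 4.4, 0, 1.9, 1, 0, 0, 0, 5.8, 0, 2.8, 1, 0, 0, 0, 7.0, 0, 3.7, 1, 0, 0, 0, 8.1, 0, 4.9, 1, 0, 0, 0, 9.1, 0, 6.1, 1, 0, 0, 0, 10, 0, 7.4, 1]'

```text
time: 11.6
tool_pos: [0.4686, 0.0508, 0.1694]
ee_rot: [-3.141, 0.011, -3.115]
wrist_force: [-0.7, 0.3, -0.1]
width: 0.0007
finger_force: 0.0
```

```bash
cat > lid.py <<'E'
from h import *
o=robot.get_obs();print(wh(o['tool_pos']),o['tool_pos'],o['ee_rot'],o['wrist_force'])
s=snap('side');P=pts(s);h=cv2.cvtColor(s['image'],cv2.COLOR_RGB2HSV)
q=P[(h[...,0]>98)&(h[...,0]<125)&(h[...,1]>100)&(P[...,2]>.03)&(abs(P[...,0]-.5)<.12)&(abs(P[...,1]-.05)<.09)]
for x in np.arange(.4,.62,.02):
  w=q[abs(q[:,0]-x)<.01]
  if len(w)>5:print(round(x,2),len(w),np.percentile(w[:,2],[5,50,95]).round(3))
E
python3 lid.py
```

```text
[-44.37757475   1.34760738] [0.46860287 0.05078226 0.16936514] [-3.14124731  0.01106771 -3.11540297] [-0.69338513  0.29651413 -0.0543615 ]
0.4 35 [0.055 0.477 0.48 ]
0.42 335 [0.094 0.098 0.101]
0.44 322 [0.095 0.097 0.101]
0.46 70 [0.094 0.096 0.1  ]
0.48 81 [0.093 0.096 0.266]
0.5 126 [0.093 0.095 0.494]
0.52 65 [0.092 0.094 0.097]
0.54 80 [0.091 0.093 0.096]
0.56 65 [0.089 0.092 0.095]
0.58 192 [0.089 0.091 0.094]
```

Call:
move_arm --deltas '[0, 0, 0, 3, 0, 0, 1, 0, 0, 0, 4.4, 0, 3, 1, 0, 0, 0, 4.4, -0.1, 5.8, 1, 0, 0, 0, 4.4, -0.1, 6.2, 1, 0, 0, 0, 4.4, -0.1, 6.2, 1]'

```text
time: 12.15
tool_pos: [0.4233, 0.0486, 0.1045]
ee_rot: [-3.142, 0.004, -3.116]
wrist_force: [0.5, -1.0, -0.2]
width: 0.0006
finger_force: 0.0
```

Call:
move_arm --deltas '[0, 0, 0, 0, 0, 0.5, 1, 0, 0, 0, 0, 0, 0.8, 1, 0, 0, 0, 0, 0, 1.1, 1, 0, 0, 0, 0, 0, 1.3, 1, 0, 0, 0, 0, 0, 1.4, 1]'

```text
time: 12.65
tool_pos: [0.4231, 0.0487, 0.0918]
ee_rot: [-3.141, 0.005, -3.115]
wrist_force: [-4.6, -0.2, 18.8]
width: 0.0005
finger_force: 9.2
```

```bash
python3 lid.py
```

```text
[-89.90848493   0.33694247] [0.42310932 0.04867925 0.09182467] [-3.14138427  0.0046991  -3.11526201] [-4.64201458 -0.24955356 18.77374196]
0.4 10 [0.049 0.083 0.092]
0.42 189 [0.066 0.09  0.093]
0.44 168 [0.088 0.09  0.093]
0.46 68 [0.088 0.091 0.438]
0.48 89 [0.088 0.091 0.093]
0.5 124 [0.088 0.091 0.093]
0.52 67 [0.088 0.091 0.093]
0.54 82 [0.088 0.091 0.093]
0.56 66 [0.088 0.091 0.094]
0.58 193 [0.089 0.091 0.093]
```

Shut and flat with 19 N on it. I release, retreat and check it stays shut.

Call:
move_arm --deltas '[0, 0, 0, 0, 0, -2, 1, 0, 0, 0, 0, 0, -6, 1, 0, 0, 0, 0, 0, -10, 1, 0, 0, 0, 0, 0, -15, 1, 0, 0, 0, 0, 0, -18, 1, 0, 0, 0, 0, 0, -18, 1, 0, 0, 0, 0, 0, -18, 1, 0, 0, 0, 0, 0, -18, 1]'

```text
time: 13.5
tool_pos: [0.4205, 0.0487, 0.266]
ee_rot: [3.141, -0.003, -3.115]
wrist_force: [-0.1, -0.1, -0.8]
width: 0.0003
finger_force: 0.0
```

```bash
python3 lid.py; python3 -c "
from h import *
s=snap('side');save(s,'pics/s6.png',k=1.5)"
```

```text
[-92.50665717   0.42179499] [0.42050986 0.04870173 0.26602985] [ 3.14132425 -0.0034611  -3.11537431] [-0.0778059  -0.13497453 -0.7909913 ]
0.4 10 [0.051 0.081 0.091]
0.42 347 [0.086 0.091 0.093]
0.44 328 [0.088 0.091 0.093]
0.46 147 [0.089 0.093 0.592]
0.48 91 [0.088 0.091 0.094]
0.5 126 [0.088 0.091 0.093]
0.52 68 [0.088 0.091 0.093]
0.54 82 [0.088 0.091 0.093]
0.56 67 [0.089 0.091 0.093]
0.58 196 [0.088 0.091 0.093]
```

View pics/s6.png

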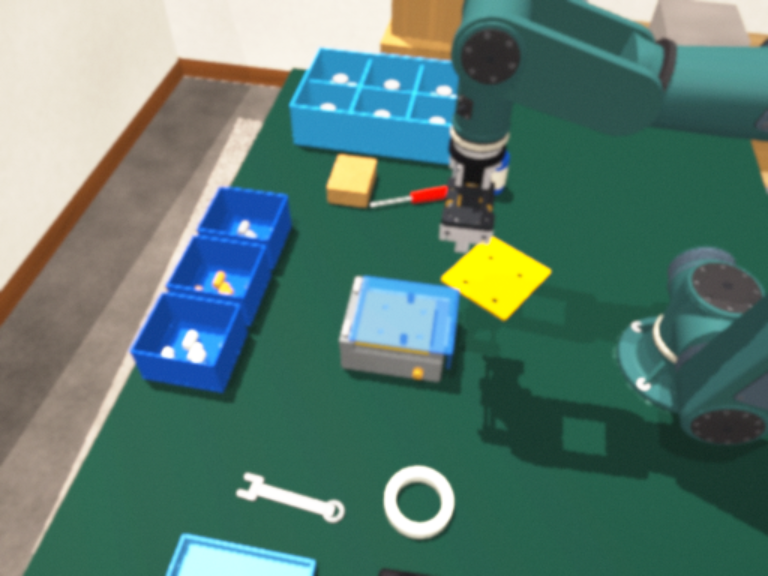

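The lid lies flat and shut, at about (402,315), with the arm clear and the bystanders where they were.

```bash
python3 -c "
from bench import robot
print(robot.close_job())"
```

```text
the job is handed in; nothing more can be done
None
```

I've handed the job in: the cover measured home and flat on its four pins, the lid is snapped shut past its catch, and no bystander appeared to have moved in the last view. The hand-in returned no verdict.

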